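# Feel the side play of a paper dispenser's spindle and centre it

## Task

Check the side play of the wrapping-paper dispenser's spindle by its black knob: push the spindle in until you feel it bear on its inner stop, then pull it out until it bears on its outer stop, pressing each stop definitely but gently. Then leave the spindle standing midway between the two stops and let go of it, without disturbing the things on the counter.

Things in the scene. Friction and masses are not known exactly. Their poses are not given: they have to be found in the camera images.
- dispenser: Wrapping-paper dispenser fixed to the counter: grey base 110 x 300 x 12 mm, at y = 50 to 350 mm of this frame. Origin at counter level; y axis = spindle direction, pointing INWARDS (from the knob towards the bearings), z up. The spindle axis runs at x = 0, z = 85 mm; a steel tear-off blade 63 mm high stands at x = 38 to 54 mm.
- near_bearing: White round-topped bearing housing beside the knob, fixed: 64 mm wide, 44 mm along the spindle, 117 mm high. Origin at counter level under its centre, 90 mm inwards of the dispenser's origin. The OUTER stop (ends pulling out) is hidden in it at an unknown place. Stops are springy (3 to 4 N per mm), alike at both ends; over 20 N on a stop is too much.
- far_bearing: The same kind of white housing at the far end, origin 312 mm inwards of the dispenser's origin. The INNER stop (ends pushing in) is hidden inside it, its place likewise unknown.
- guide: Grey block under the spindle, 36 x 28 x 78 mm, fixed, origin at counter level under its centre, 144 mm inwards of the dispenser's origin. A light pad in it touches the spindle from below, too lightly to be felt, only while the spindle stands within about 3 mm of midway between its stops: for judging only.
- spindle: 14 mm steel rod that slides along its axis only (does not turn), with the knob and a cardboard core (40 x 84 mm). Origin at the knob's centre, y axis inwards. Slides with a drag of 1 to 3 N, stays where left. Whole play 12 to 40 mm, not symmetrical about the start, which is 1 to 25 mm from each stop. A push of 7 to 10 N on the knob is a definite, gentle stop contact.
- knob (a point): Centre of the black disc knob at the spindle's outer end: 56 mm diameter, 24 mm thick along the level axis, 85 mm above the counter. Its flat faces can be pinched from above along the axis; the rod leaves the inner face, so that finger must stay above it (rod top 7 mm, knob top 28 mm above the knob's centre). At least 30 mm free between knob and near bearing.
- calculator: Grey desk calculator lying on the counter, 110 x 140 x 22 mm, loose, origin under its centre. Leave alone.
- glue: White glue bottle standing on the counter, 48 mm diameter, 130 mm high, loose, origin under its centre. Leave alone.
- notes: Stack of sticky-note pads, 76 x 76 x 48 mm, loose, origin under its centre. Leave alone.

How it is judged:
By the outcome, as a careful person would: the job done as asked, in the order asked, and still so for the second after the job is handed in, with the robot touching nothing.
It also fails if it takes over 61 s, if anything falls off the work surface, if the arm or the gripper's body presses on something with over 40 N, if the wrist force passes 120 N, or if a joint passes its speed limit or range.

## Robot

A 6-joint arm with a two-finger parallel gripper is mounted at the origin on the work surface. World frame = base frame: x ahead of the robot, y to its left, z up, the work surface at z = 0. Lengths are in m, angles in rad, forces in N, time in s.
With the tool pointing down it reaches from about 0.4 to 0.925 m from the base axis. Payload 12.5 kg.
Tool frame: the origin (TCP) lies at the very end of the fingers, on their centre line; the grasp point (between the pads) lies 19 mm behind it (arm.grip_point_offset is the distance from the TCP to the grasp point, in m); z points along the fingers, y is the line along which they close (so a half turn about z gives the same grasp; the last joint's range is limited). The gripper opens to 95 mm and grips with 3 to 60 N. Pads are 20 mm wide; open, the fingers measure 119 mm over their backs; the gripper's body (75 mm by 180 mm) begins 59 mm behind the grasp point.
Start: joints at [1.1, 0.491, 1.559, -0, 1.092, -0.106], TCP at [0.223, 0.584, 0.215] pointing down, gripper open.
Joint ranges: [-3.1, 3.1], [-0.84, 2.19], [0.05, 2.79], [-1.13, 4.28], [0.06, 2.93], [-2.69, 2.69]. Speed limits (rad/s): [2.22, 2.22, 2.79, 3.14, 3.14, 3.14].

## Interface

Orientations are given as a unit quaternion [w, x, y, z].
In Python, from rig import arm gives the robot as it stands. The module is installed in compiled form; this text tells all that it offers.
- The arm moves only by the tool play_rows, never from a script. Its argument "motion" is a list of rows, each a list of 6 numbers: the shift along the tool's x, y, z in m, then the turn, a rotation vector about the tool's x, y, z in rad. A call has 1 to 8 rows; each row shifts and turns the commanded pose from where the row before left it, along the tool's axes as they then stand; what a row does not reach is not made up. A row lasts 1/8 s, in which the tool goes at most 62.5 mm and 10.7 degrees, less where a joint would pass 70% of its speed; a pose out of reach is approached as far as the arm can. A call with a gripper value outside its range is refused whole. "jaw" is the closure, from -1 (fully open) to 1 (shut), so that 0 is half open, set as the call begins (left out, the last holds). The fingers move at their own pace and stop on an object; "newtons" is the grip in N (left out, the last holds). Time passes only in rows, so rows that do not move let the fingers close. It gives the time, the measured TCP pose, the force, the opening and the grip force at its end, in the units of the state.
- arm.get_obs(): the state, without advancing time (a new reading comes with each control period).
- arm.read_camera(name): name is "scene" or "top" or "wrist"; returns the picture (400x640x3 uint8, red, green, blue); there is no depth.
- arm.camera_info(name): a dict with "fx", "fy", "cx", "cy" (pixels), "extrinsics" (4x4, takes a point from camera to world coordinates). Camera axes: x right, y down, z forward; pixel columns grow to the right and rows downward; lengths in m; the calibration is good to about 2 mm. A picture is of the moment at which its call begins: read the wrist's pose just before it. camera_info takes no time and is no camera call; for the wrist camera it gives the pose at the moment of the call.
- arm.finish_job(): hands the job in; it is judged then, once.
The state is a dict: "time_s": time; "joints": joint angles; "joint_vel": joint speeds; "joint_efforts": joint torques, N m; "ee_pos": TCP position; "eef_rot": TCP orientation; "ft_force": force on the tool from outside, world axes, zero at the start; "ft_torque": the same for the moment, N m; "grip_width": finger opening in m; "grasp_force": force on a finger pad.
Only numpy, scipy, OpenCV 4.12 (cv2) and the standard library are available. Lean on these libraries where they do the work, as an engineer would, in place of code of your own. Each camera call takes 0.05 s, during which the arm holds its last target. There are 200 camera calls.

## Working session

There is one attempt and no reset: what is moved stays moved. The work goes in short steps, Python scripts to look and compute and a tool call to move; the robot and the scene stay as the last step left them, time stands still between calls to the robot, and variables do not carry over. Pictures are saved under pics/ and viewed, at most 10 in all, crops included, and the job is handed in when it is done.

Besides the shell and the picture viewer there is one more tool, called after "Emit:" as name([rows], argument=value, ...), one row to a line, values as JSON. play_rows: Moves the arm, as the interface text tells. Its arguments: {"type":"object","properties":{"motion":{"type":"array","items":{"type":"array","items":{"type":"number"}}},"jaw":{"type":"number"},"newtons":{"type":"number"}},"required":["motion"]}

```bash
mkdir -p pics; python3 - <<'E'
from rig import arm
import cv2,numpy as np
for n in("scene","top"):
    cv2.imwrite(f"pics/{n}0.png",arm.read_camera(n)[:,:,::-1])
    c=arm.camera_info(n);print(n,c["fx"],c["fy"],c["cx"],c["cy"]);print(np.round(c["extrinsics"],4).tolist())
o=arm.get_obs();print({k:np.round(v,4).tolist() for k,v in o.items()})
E
```

```text
scene 518.7947894926047 518.7947894926047 325.7480890235277 197.12804165557077
[[0.767, 0.3086, -0.5625, 1.2418], [0.6411, -0.4031, 0.6531, -0.7935], [-0.0252, -0.8615, -0.507, 0.7129], [0.0, 0.0, 0.0, 1.0]]
top 428.7562028107059 428.7562028107059 321.77089210649183 198.2483921256595
[[0.0053, -0.9946, 0.1032, 0.4603], [-0.9999, -0.0062, -0.0085, -0.0185], [0.0091, -0.1031, -0.9946, 1.0057], [0.0, 0.0, 0.0, 1.0]]
{'time_s': 0.1, 'joints': [1.1004, 0.4915, 1.5594, -0.0, 1.0917, -0.1056], 'joint_vel': [-0.0021, -0.0003, -0.0026, 0.001, -0.0006, -0.0004], 'joint_efforts': [0.0034, -61.3626, -25.8612, 0.0694, 0.0469, -0.0], 'ee_pos': [0.2229, 0.5837, 0.2141], 'eef_rot': [-0.0001, 0.1814, 0.9834, -0.0005], 'ft_force': [0.1709, -0.4986, -0.301], 'ft_torque': [-0.0413, -0.0022, 0.0073], 'grasp_force': 0.0, 'grip_width': 0.0953}
```

View pics/scene0.png

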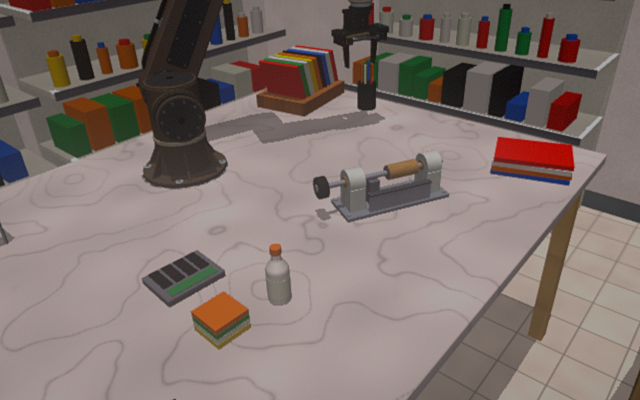

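View pics/top0.png

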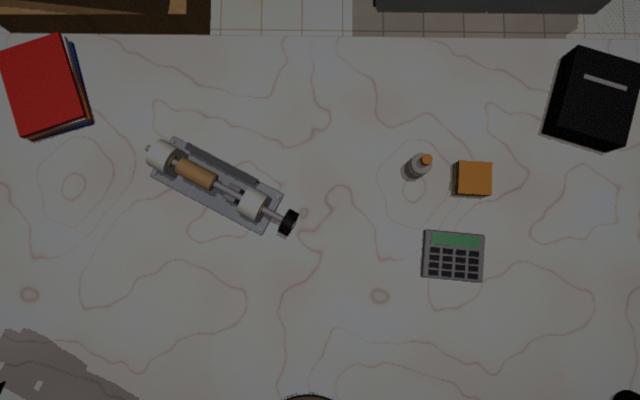

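The knob is the black disc at about (288,222) in the top view and (321,187) in the scene view. The spindle runs up-left to a stub end at about (147,148) in the top view. The loose items are far to the right of it.

```bash
cat > h.py <<'E'
import cv2,numpy as np
from rig import arm
def ray(n,u,v):
    c=arm.camera_info(n);E=np.array(c["extrinsics"])
    d=E[:3,:3]@np.array([(u-c["cx"])/c["fx"],(v-c["cy"])/c["fy"],1]);return E[:3,3],d
def plane(n,u,v,z):
    o,d=ray(n,u,v);return o+d*(z-o[2])/d[2]
def proj(n,p):
    c=arm.camera_info(n);E=np.array(c["extrinsics"]);q=E[:3,:3].T@(np.array(p)-E[:3,3])
    return c["fx"]*q[0]/q[2]+c["cx"],c["fy"]*q[1]/q[2]+c["cy"]
def tri(a,b):
    (o1,d1),(o2,d2)=ray(*a),ray(*b);s=np.linalg.lstsq(np.c_[d1,-d2],o2-o1,rcond=None)[0]
    p,q=o1+s[0]*d1,o2+s[1]*d2;return (p+q)/2,np.linalg.norm(p-q)
E
python3 - <<'E'
from h import *
def blob(n,roi,lo,hi):
    im=cv2.imread(f"pics/{n}0.png");x,y,X,Y=roi;h=cv2.cvtColor(im[y:Y,x:X],cv2.COLOR_BGR2HSV)
    m=cv2.morphologyEx(cv2.inRange(h,lo,hi),cv2.MORPH_OPEN,np.ones((2,2),np.uint8))
    c=max(cv2.findContours(m,0,2)[0],key=cv2.contourArea);r=cv2.minAreaRect(c)
    M=cv2.moments(c);p=(M['m10']/M['m00']+x,M['m01']/M['m00']+y)
    print(n,np.round(p,1),cv2.contourArea(c),[np.round(v,1) for v in r], 'off',x,y);return p
b=((0,0,0),(180,255,45))
kt=blob("top",(265,200,310,245),*b);ks=blob("scene",(305,170,340,205),*b)
print("knob",tri(("top",*kt),("scene",*ks)),plane("top",*kt,.085),plane("top",*kt,.1))
o=((5,90,40),(25,255,255))
ct=blob("top",(165,140,225,200),*o);cs=blob("scene",(375,150,425,185),*o)
print("core",tri(("top",*ct),("scene",*cs)),plane("top",*ct,.1))
print("stub",plane("top",147,148,.085))
im=cv2.imread("pics/top0.png");a=cv2.resize(im[125:250,135:310],None,fx=4.5,fy=4.5,interpolation=cv2.INTER_CUBIC)
cv2.imwrite("pics/topc.png",cv2.convertScaleAbs(a,alpha=1.6))
E
```

```text
top [288.7 223.1] 254.0 [array([23.5, 22.8]), array([12.3, 25.1]), np.float64(28.6)] off 265 200Traceback (most recent call last):
  File "<stdin>", line 9, in <module>
  File "<stdin>", line 5, in blob
ValueError: max() iterable argument is empty
```

```bash
python3 - <<'E'
from h import *
def blob(n,roi,lo,hi):
    im=cv2.imread(f"pics/{n}0.png");x,y,X,Y=roi;h=cv2.cvtColor(im[y:Y,x:X],cv2.COLOR_BGR2HSV)
    m=cv2.inRange(h,lo,hi)
    c=max(cv2.findContours(m,0,2)[0],key=cv2.contourArea);r=cv2.minAreaRect(c)
    M=cv2.moments(c);p=(M['m10']/M['m00']+x,M['m01']/M['m00']+y)
    print(n,np.round(p,1),cv2.contourArea(c),[np.round(v,1) for v in r], 'off',x,y);return p
kt=blob("top",(265,200,310,245),(0,0,0),(180,255,45));ks=blob("scene",(305,170,340,205),(0,0,0),(180,255,80))
print("knob",tri(("top",*kt),("scene",*ks)),plane("top",*kt,.085),plane("top",*kt,.1))
o=((5,90,40),(25,255,255))
ct=blob("top",(165,140,225,200),*o);cs=blob("scene",(375,150,425,185),*o)
print("core",tri(("top",*ct),("scene",*cs)),plane("top",*ct,.1))
print("stub",plane("top",147,148,.085))
im=cv2.imread("pics/top0.png");a=cv2.resize(im[125:250,135:310],None,fx=4.5,fy=4.5,interpolation=cv2.INTER_CUBIC)
cv2.imwrite("pics/topc.png",cv2.convertScaleAbs(a,alpha=1.6))
E
```

```text
top [287.7 222. ] 257.0 [array([22.5, 21.8]), array([12.3, 25.1]), np.float64(28.6)] off 265 200
scene [321.2 187.1] 258.0 [array([16.1, 16.9]), array([21.5, 14.9]), np.float64(71.6)] off 305 170
knob (array([0.50416879, 0.04654016, 0.08445356]), np.float64(0.00017847173707818837)) [0.50407844 0.04643934 0.085     ] [0.50336484 0.04538074 0.1       ]
top [194.5 172.8] 634.0 [array([29.7, 32.9]), array([40.4, 17.9]), np.float64(28.3)] off 165 140
scene [402.9 168. ] 365.5 [array([27.5, 18.2]), array([13.8, 31.2]), np.float64(77.5)] off 375 150
core (array([0.61020027, 0.25010821, 0.08614933]), np.float64(0.0023260741775901978)) [0.60705349 0.24525451 0.1       ]
stub [0.66340327 0.35475546 0.085     ]
```

View pics/topc.png

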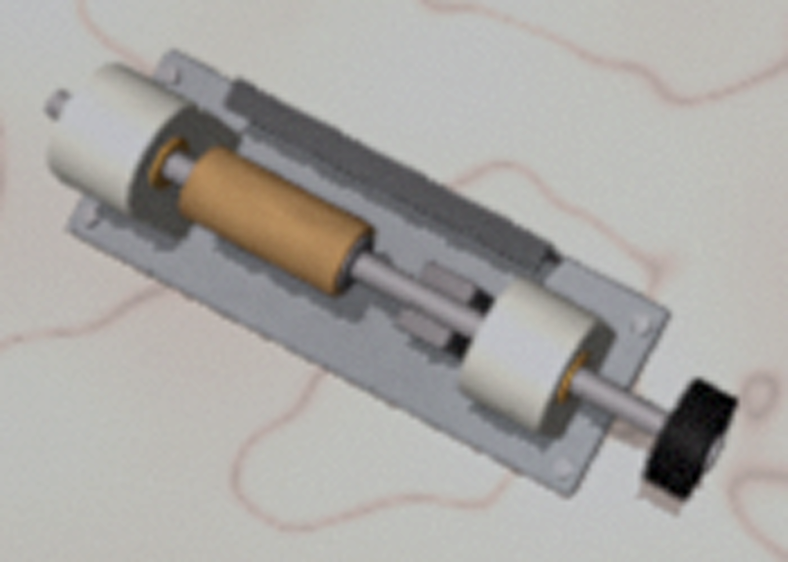

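The picture shows the knob fully clear, with about 45 mm of rod to the near bearing. The axis heads inwards at about 62.3° (knob to stub 62.7°, base edge 62.1°). Knob centre triangulates to (0.504, 0.0465, 0.0845), which matches the given 85 mm height.

Emit:
play_rows([
  [0, 0, 0, 0, 0, 0.119],
  [-0.031, -0.0215, 0, 0, 0, 0],
  [-0.031, -0.0215, 0, 0, 0, 0],
  [-0.031, -0.0215, 0, 0, 0, 0],
  [-0.031, -0.0215, 0, 0, 0, 0],
  [-0.031, -0.0215, 0, 0, 0, 0],
  [-0.031, -0.0215, 0, 0, 0, 0],
  [-0.031, -0.0215, 0, 0, 0, 0],
], jaw=0.07, newtons=25)

```text
time_s: 1.1
ee_pos: [0.3454, 0.3486, 0.2145]
eef_rot: [-0.0, 0.24, 0.971, -0.0]
ft_force: [-0.2, -0.7, 0.5]
grip_width: 0.0446
grasp_force: 0.0
```

Emit:
play_rows([
  [-0.031, -0.0215, 0, 0, 0, 0],
  [-0.031, -0.0215, 0, 0, 0, 0],
  [-0.031, -0.0215, 0, 0, 0, 0],
  [-0.031, -0.0215, 0, 0, 0, 0],
  [-0.031, -0.0215, 0, 0, 0, 0],
  [-0.031, -0.0215, 0, 0, 0, 0],
  [-0.031, -0.0215, 0, 0, 0, 0],
  [0, 0, 0, 0, 0, 0],
])

```text
time_s: 2.1
ee_pos: [0.4679, 0.1139, 0.2144]
eef_rot: [-0.0, 0.241, 0.971, -0.0]
ft_force: [-0.5, -0.4, -1.0]
grip_width: 0.0444
grasp_force: 0.0
```

Emit:
play_rows([
  [-0.0211, -0.0143, 0, 0, 0, 0],
  [-0.0211, -0.0143, 0.0, 0, 0, 0],
  [-0.0211, -0.0144, 0, 0, 0, 0],
  [0, 0, 0.025, 0, 0, 0],
  [0, 0, 0.025, 0, 0, 0],
  [0, 0, 0, 0, 0, 0],
])

```text
time_s: 2.85
ee_pos: [0.5021, 0.0487, 0.1634]
eef_rot: [-0.002, 0.239, 0.971, -0.0]
ft_force: [-0.2, 0.2, -0.3]
grip_width: 0.0443
grasp_force: 0.0
```

```bash
python3 - <<'E'
from h import *
o=arm.get_obs();print(o["ee_pos"],o["eef_rot"])
w=arm.read_camera("wrist")[:,:,::-1];t=arm.read_camera("top")[:,:,::-1]
a=cv2.resize(t[150:270,200:340],(560,480),interpolation=cv2.INTER_CUBIC)
cv2.imwrite("pics/w1.png",cv2.convertScaleAbs(w,alpha=1.3));cv2.imwrite("pics/t1.png",cv2.convertScaleAbs(a,alpha=1.6))
c=arm.camera_info("wrist");print(np.round(c["extrinsics"],3).tolist(),c["fx"],c["cx"],c["cy"])
for p in([.504,.0465,.113],[.504,.0465,.085],list(o["ee_pos"])):print(proj("wrist",p))
E
```

```text
[0.50214459 0.04870248 0.16341702] [-1.68719486e-03  2.39308540e-01  9.70942071e-01 -2.66814703e-04]
[[0.465, 0.852, 0.24, 0.436], [0.886, -0.447, -0.126, 0.085], [0.0, 0.271, -0.962, 0.335], [0.0, 0.0, 0.0, 1.0]] 348.0909915296471 324.8358977410411 197.02223571082712
(np.float64(321.68652641764106), np.float64(219.427174198088))
(np.float64(322.00299378614505), np.float64(207.00116745540166))
(np.float64(322.9147667488392), np.float64(246.26940877085636))
```

View pics/w1.png

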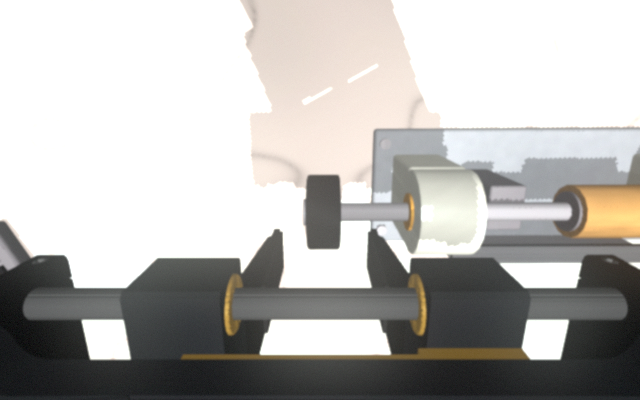

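The wrist view shows the knob at columns 305–341, rows 176–248. It sits between the fingertips (about 280 and 370), with the rod level in the image at row 212, so alignment is good. The inner finger has room before the bearing (column about 400). Descending and closing.

Emit:
play_rows([
  [-0.002, -0.001, 0.02, 0, 0, 0],
  [0, 0, 0.02, 0, 0, 0],
  [0, 0, 0.015, 0, 0, 0],
  [0, 0, 0.01, 0, 0, 0],
  [0, 0, 0, 0, 0, 0],
  [0, 0, 0, 0, 0, 0],
])

```text
time_s: 3.7
ee_pos: [0.5048, 0.0463, 0.1001]
eef_rot: [0.0, 0.24, 0.971, 0.0]
ft_force: [0.2, 0.2, -0.4]
grip_width: 0.044
grasp_force: 0.0
```

Emit:
play_rows([
  [0, 0, 0.002, 0, 0, 0],
  [0, 0, 0, 0, 0, 0],
  [0, 0, 0, 0, 0, 0],
  [0, 0, 0, 0, 0, 0],
  [0, 0, 0, 0, 0, 0],
  [0, 0, 0, 0, 0, 0],
], jaw=0.7, newtons=25)

```text
time_s: 4.45
ee_pos: [0.5045, 0.0462, 0.0978]
eef_rot: [0.0, 0.24, 0.971, 0.0]
ft_force: [-1.6, 0.5, 4.1]
grip_width: 0.0238
grasp_force: 25.0
```

Emit:
play_rows([
  [0, 0.0005, 0, 0, 0, 0],
  [0, 0.0005, 0, 0, 0, 0],
  [0, 0.0005, 0, 0, 0, 0],
  [0, 0.0005, 0, 0, 0, 0],
  [0, 0.0005, 0, 0, 0, 0],
  [0, 0, 0, 0, 0, 0],
])

```text
time_s: 5.2
ee_pos: [0.5057, 0.0485, 0.0977]
eef_rot: [0.0, 0.24, 0.971, 0.0]
ft_force: [-1.8, -2.1, 4.8]
grip_width: 0.0235
grasp_force: 25.0
```

Axial force is about −2.7 N, which is drag only. Continuing inwards.

Emit:
play_rows([
  [0, 0.0006, 0, 0, 0, 0],
  [0, 0.0006, 0, 0, 0, 0],
  [0, 0.0006, 0, 0, 0, 0],
  [0, 0.0006, 0, 0, 0, 0],
  [0, 0.0006, 0, 0, 0, 0],
])

```text
time_s: 5.82
ee_pos: [0.5071, 0.0511, 0.0977]
eef_rot: [0.0, 0.24, 0.971, 0.0]
ft_force: [-0.9, -1.8, 4.4]
grip_width: 0.024
grasp_force: 25.0
```

Emit:
play_rows([
  [0, 0.0006, 0, 0, 0, 0],
  [0, 0.0006, 0, 0, 0, 0],
  [0, 0.0006, 0, 0, 0, 0],
  [0, 0.0006, 0, 0, 0, 0],
  [0, 0.0006, 0, 0, 0, 0],
])

```text
time_s: 6.45
ee_pos: [0.5084, 0.0538, 0.0977]
eef_rot: [0.0, 0.24, 0.971, 0.0]
ft_force: [-1.6, -1.8, 5.9]
grip_width: 0.0239
grasp_force: 25.0
```

Emit:
play_rows([
  [0, 0.0006, 0, 0, 0, 0],
  [0, 0.0006, 0, 0, 0, 0],
  [0, 0.0006, 0, 0, 0, 0],
  [0, 0.0006, 0, 0, 0, 0],
  [0, 0.0006, 0, 0, 0, 0],
])

```text
time_s: 7.08
ee_pos: [0.5096, 0.0561, 0.0977]
eef_rot: [-0.0, 0.239, 0.971, -0.0]
ft_force: [-3.4, -6.3, 6.3]
grip_width: 0.0238
grasp_force: 25.0
```

Axial force has risen to about −7.2 N: the inner stop. Pressing a touch more and settling.

Emit:
play_rows([
  [0, 0.0005, 0, 0, 0, 0],
  [0, 0, 0, 0, 0, 0],
  [0, 0, 0, 0, 0, 0],
])

```text
time_s: 7.45
ee_pos: [0.5098, 0.0565, 0.0977]
eef_rot: [-0.0, 0.239, 0.971, -0.0]
ft_force: [-2.5, -6.8, 6.9]
grip_width: 0.0237
grasp_force: 25.0
```

Emit:
play_rows([
  [0, 0.0006, 0, 0, 0, 0],
  [0, 0, 0, 0, 0, 0],
  [0, 0, 0, 0, 0, 0],
])

```text
time_s: 7.82
ee_pos: [0.51, 0.0568, 0.0977]
eef_rot: [-0.0, 0.239, 0.971, -0.0]
ft_force: [-4.1, -7.1, 6.3]
grip_width: 0.0244
grasp_force: 25.0
```

Emit:
play_rows([
  [0, 0.0004, 0, 0, 0, 0],
  [0, 0, 0, 0, 0, 0],
  [0, 0, 0, 0, 0, 0],
])

```text
time_s: 8.2
ee_pos: [0.5101, 0.0571, 0.0977]
eef_rot: [-0.0, 0.239, 0.971, -0.001]
ft_force: [-4.6, -8.5, 6.8]
grip_width: 0.0237
grasp_force: 25.0
```

Inner stop bears at about 9.7 N, with axial position s≈288.2 mm. The start was 276.0, so pulling back 12 mm freely and then feeling for the outer stop.

Emit:
play_rows([
  [0, -0.001, 0, 0, 0, 0],
  [0, -0.0015, 0, 0, 0, 0],
  [0, -0.0015, 0, 0, 0, 0],
  [0, -0.0015, 0, 0, 0, 0],
  [0, -0.002, 0, 0, 0, 0],
  [0, -0.002, 0, 0, 0, 0],
  [0, -0.0015, 0, 0, 0, 0],
  [0, -0.001, 0, 0, 0, 0],
])

```text
time_s: 9.2
ee_pos: [0.5051, 0.0474, 0.0977]
eef_rot: [0.0, 0.24, 0.971, 0.0]
ft_force: [-0.7, 3.8, 4.6]
grip_width: 0.0238
grasp_force: 25.0
```

Emit:
play_rows([
  [0, -0.0006, 0, 0, 0, 0],
  [0, -0.0006, 0, 0, 0, 0],
  [0, -0.0006, 0, 0, 0, 0],
  [0, -0.0006, 0, 0, 0, 0],
])

```text
time_s: 9.7
ee_pos: [0.504, 0.0453, 0.0977]
eef_rot: [0.0, 0.24, 0.971, 0.0]
ft_force: [-1.5, 3.3, 5.8]
grip_width: 0.024
grasp_force: 25.0
```

Axial force is about +2.3 N, drag only.

Emit:
play_rows([
  [0, -0.0006, 0, 0, 0, 0],
  [0, -0.0006, 0, 0, 0, 0],
  [0, -0.0006, 0, 0, 0, 0],
  [0, -0.0006, 0, 0, 0, 0],
  [0, -0.0006, 0, 0, 0, 0],
])

```text
time_s: 10.32
ee_pos: [0.5027, 0.0427, 0.0978]
eef_rot: [0.0, 0.24, 0.971, 0.0]
ft_force: [-0.1, 4.4, 5.4]
grip_width: 0.024
grasp_force: 25.0
```

Emit:
play_rows([
  [0, -0.0005, 0, 0, 0, 0],
  [0, -0.0005, 0, 0, 0, 0],
  [0, -0.0005, 0, 0, 0, 0],
  [0, -0.0005, 0, 0, 0, 0],
])

```text
time_s: 10.82
ee_pos: [0.5018, 0.0409, 0.0977]
eef_rot: [0.0, 0.24, 0.971, 0.0]
ft_force: [-0.3, 3.9, 5.2]
grip_width: 0.0236
grasp_force: 25.0
```

Emit:
play_rows([
  [0, -0.0006, 0, 0, 0, 0],
  [0, -0.0006, 0, 0, 0, 0],
  [0, -0.0006, 0, 0, 0, 0],
  [0, -0.0006, 0, 0, 0, 0],
  [0, -0.0006, 0, 0, 0, 0],
])

```text
time_s: 11.45
ee_pos: [0.5003, 0.0381, 0.0977]
eef_rot: [0.0, 0.24, 0.971, 0.0]
ft_force: [0.3, 3.2, 5.6]
grip_width: 0.0239
grasp_force: 25.0
```

Emit:
play_rows([
  [0, -0.0006, 0, 0, 0, 0],
  [0, -0.0006, 0, 0, 0, 0],
  [0, -0.0006, 0, 0, 0, 0],
  [0, -0.0006, 0, 0, 0, 0],
  [0, -0.0006, 0, 0, 0, 0],
])

```text
time_s: 12.08
ee_pos: [0.4989, 0.0354, 0.0977]
eef_rot: [0.0, 0.24, 0.971, 0.0]
ft_force: [-0.0, 3.7, 5.8]
grip_width: 0.0238
grasp_force: 25.0
```

Emit:
play_rows([
  [0, -0.0006, 0, 0, 0, 0],
  [0, -0.0006, 0, 0, 0, 0],
  [0, -0.0006, 0, 0, 0, 0],
  [0, -0.0006, 0, 0, 0, 0],
  [0, -0.0006, 0, 0, 0, 0],
])

```text
time_s: 12.7
ee_pos: [0.4975, 0.0328, 0.0977]
eef_rot: [0.0, 0.24, 0.971, 0.0]
ft_force: [0.1, 3.1, 5.4]
grip_width: 0.0238
grasp_force: 25.0
```

Emit:
play_rows([
  [0, -0.0006, 0, 0, 0, 0],
  [0, -0.0006, 0, 0, 0, 0],
  [0, -0.0006, 0, 0, 0, 0],
  [0, -0.0006, 0, 0, 0, 0],
  [0, -0.0006, 0, 0, 0, 0],
])

```text
time_s: 13.32
ee_pos: [0.4962, 0.0301, 0.0977]
eef_rot: [0.0, 0.24, 0.971, 0.0]
ft_force: [-0.4, 2.7, 4.8]
grip_width: 0.0239
grasp_force: 25.0
```

Emit:
play_rows([
  [0, -0.0006, 0, 0, 0, 0],
  [0, -0.0006, 0, 0, 0, 0],
  [0, -0.0006, 0, 0, 0, 0],
  [0, -0.0006, 0, 0, 0, 0],
  [0, -0.0006, 0, 0, 0, 0],
])

```text
time_s: 13.95
ee_pos: [0.4949, 0.0276, 0.0977]
eef_rot: [0.0, 0.24, 0.971, 0.0]
ft_force: [1.1, 7.2, 5.0]
grip_width: 0.024
grasp_force: 25.0
```

Axial force has risen to about +6.9 N: the outer stop. Pressing slightly more.

Emit:
play_rows([
  [0, -0.0005, 0, 0, 0, 0],
  [0, -0.0004, 0, 0, 0, 0],
  [0, 0, 0, 0, 0, 0],
  [0, 0, 0, 0, 0, 0],
])

```text
time_s: 14.45
ee_pos: [0.4946, 0.027, 0.0977]
eef_rot: [0.0, 0.24, 0.971, 0.0]
ft_force: [1.9, 7.8, 3.8]
grip_width: 0.0238
grasp_force: 25.0
```

Emit:
play_rows([
  [0, -0.0006, 0, 0, 0, 0],
  [0, 0, 0, 0, 0, 0],
  [0, 0, 0, 0, 0, 0],
])

```text
time_s: 14.82
ee_pos: [0.4944, 0.0266, 0.0978]
eef_rot: [0.001, 0.24, 0.971, 0.001]
ft_force: [1.5, 8.5, 4.2]
grip_width: 0.0239
grasp_force: 25.0
```

Emit:
play_rows([
  [0, -0.0004, 0, 0, 0, 0],
  [0, 0, 0, 0, 0, 0],
  [0, 0, 0, 0, 0, 0],
])

```text
time_s: 15.2
ee_pos: [0.4942, 0.0264, 0.0977]
eef_rot: [0.001, 0.24, 0.971, 0.001]
ft_force: [2.2, 10.2, 3.4]
grip_width: 0.0235
grasp_force: 25.0
```

Outer stop bears at about 10 N, s≈253.7 mm. The midpoint is s≈270.95 mm, with TCP near (0.5022, 0.0418). Moving there.

Emit:
play_rows([
  [0, 0.0015, 0, 0, 0, 0],
  [0, 0.003, 0, 0, 0, 0],
  [0, 0.004, 0, 0, 0, 0],
  [0, 0.004, 0, 0, 0, 0],
  [0, 0.003, 0, 0, 0, 0],
  [0, 0.002, 0, 0, 0, 0],
  [0, 0, 0, 0, 0, 0],
  [0, 0, 0, 0, 0, 0],
])

```text
time_s: 16.2
ee_pos: [0.5017, 0.0409, 0.0977]
eef_rot: [0.0, 0.239, 0.971, -0.0]
ft_force: [-1.3, 0.9, 7.0]
grip_width: 0.024
grasp_force: 25.0
```

Emit:
play_rows([
  [0, 0.0006, 0, 0, 0, 0],
  [0, 0.0006, 0, 0, 0, 0],
  [0, 0, 0, 0, 0, 0],
  [0, 0, 0, 0, 0, 0],
])

```text
time_s: 16.7
ee_pos: [0.5022, 0.0417, 0.0977]
eef_rot: [-0.0, 0.239, 0.971, -0.0]
ft_force: [-1.2, -2.4, 7.1]
grip_width: 0.0237
grasp_force: 25.0
```

At the midpoint within 0.1 mm. Releasing to a limited opening, then lifting.

Emit:
play_rows([
  [0, 0, 0, 0, 0, 0],
  [0, 0, 0, 0, 0, 0],
  [0, 0, 0, 0, 0, 0],
  [0, 0, 0, 0, 0, 0],
  [0, 0, 0, 0, 0, 0],
], jaw=0.07)

```text
time_s: 17.32
ee_pos: [0.5024, 0.0422, 0.0976]
eef_rot: [0.0, 0.24, 0.971, 0.0]
ft_force: [0.6, 0.1, 0.8]
grip_width: 0.0441
grasp_force: 0.0
```

Emit:
play_rows([
  [0, 0, -0.005, 0, 0, 0],
  [0, 0, -0.01, 0, 0, 0],
  [0, 0, -0.015, 0, 0, 0],
  [0, 0, -0.02, 0, 0, 0],
  [0, 0, -0.02, 0, 0, 0],
  [0, 0, -0.02, 0, 0, 0],
  [0, 0, -0.01, 0, 0, 0],
  [0, 0, 0, 0, 0, 0],
])

```text
time_s: 18.32
ee_pos: [0.5025, 0.0422, 0.1984]
eef_rot: [0.001, 0.24, 0.971, 0.0]
ft_force: [-0.2, 0.6, 0.3]
grip_width: 0.0441
grasp_force: 0.0
```

```bash
python3 - <<'E'
from h import *
t=arm.read_camera("scene")[:,:,::-1];cv2.imwrite("pics/s2.png",t)
w=arm.read_camera("wrist")[:,:,::-1]
h=cv2.cvtColor(t[170:205,305:340],cv2.COLOR_BGR2HSV);c=max(cv2.findContours(cv2.inRange(h,(0,0,0),(180,255,80)),0,2)[0],key=cv2.contourArea);M=cv2.moments(c)
u,v=M['m10']/M['m00']+305,M['m01']/M['m00']+170
print(u,v,plane("scene",u,v,.085),plane("scene",321.2,187.1,.085),arm.get_obs()["ft_force"])
E
```

```text
319.2410824108241 187.58610086100862 [0.50272572 0.04105028 0.085     ] [0.50499159 0.04584759 0.085     ] [0.21371156 0.20020808 0.1390566 ]
```

View pics/s2.png

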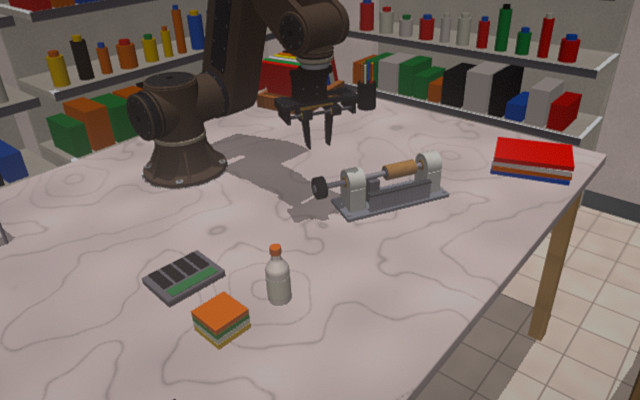

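The knob is now at (319,188), 5.3 mm outwards of its start, against 5.0 mm expected. The gripper is clear and the other items haven't moved. Handing in.

```bash
python3 -c "
from rig import arm
print(arm.finish_job())"
```

```text
the job is handed in; nothing more can be done
None
```

I pressed the inner stop with about 9.7 N and then the outer stop with about 10 N, left the spindle midway within about 1 mm and let go of it, disturbed nothing else on the counter, and handed the job in at about 18 s.

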